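# Lock the sprung lid onto the spice grinder

## Robot

A 7-joint arm with a two-finger parallel gripper is mounted at the origin on the work surface. World frame = base frame: x ahead of the robot, y to its left, z up, the work surface at z = 0. Lengths are in mm, angles in degrees, forces in N, time in s.
With the tool pointing down it reaches from about 400 to 900 mm from the base axis. Payload 5.5 kg.
Tool frame: the origin (TCP) lies midway between the tips of the shut fingers; the grasp point (between the pads) lies 19 mm behind it; x points along the fingers, z is the direction in which the jaws open and shut, and the axes are right-handed (so a half turn about x gives the same grasp; the last joint's range is limited). The gripper opens to 85 mm and grips with 20 to 120 N. Pads are 22 mm wide; open, the fingers measure 114 mm over their backs; the gripper's body (76 mm by 85 mm) begins 54 mm behind the grasp point. The pads swing forward as they close: fully open they stand 13 mm farther back than shut.
Start: joints at [87.559, 28.699, -24.465, 88.831, 12.651, 65.22, -12.049], TCP at [195.72, -619.833, 231.31] pointing down, gripper open.
Joint ranges: [-164.97, 164.97], [-17.58, 116.51], [-87.97, 89.64], [11.32, 138.91], [-80.73, 260.73], [10.89, 115.49], [-147.41, 147.41]. Speed limits (degrees/s): [147.25, 147.25, 180, 180, 180, 180, 180].

## Interface

Orientations are given as [roll, pitch, yaw] about the fixed x, y, z axes, in that order (R = Rz(yaw) Ry(pitch) Rx(roll)).
In Python, from cell import arm, eoat, solver, sensors, optics, ticket gives the robot as it stands. The module is installed in compiled form; this text tells all that it offers. Calls block until the motion is done:
- arm.move_ptp(position, orientation): joint-space move of the TCP to a pose.
- arm.line_to(position, frame=None, feed=150, guard=None): straight line of the TCP; frame=None keeps the orientation; feed is the mean speed in mm/s. With guard (N) it stops when the force on the tool has changed by that much, and returns True; else False.
- arm.set_joints(angles): joint-space move.
- eoat.release() and eoat.gripper_close(): open the fingers fully, or close them until they stop; the grip force is fixed at half the most.
- arm.dwell(seconds).
- solver.solve_ik(position, orientation): joint angles nearest the present ones, or None.
- sensors.get_state(): the state.
- optics.grab_frame(name): name is "scene" or "top" or "wrist"; returns a dict with "pixels" (420x560x3 uint8, red, green, blue), "fx", "fy", "cx", "cy" (pixels), "R" (3x3) and "t" (3): a world point X has camera coordinates R X + t. Camera axes: x right, y down, z forward; pixel columns grow to the right and rows downward; lengths in mm; the calibration is good to about 2 mm. The wrist camera is an equidistant fisheye: a pixel r from the principal point sees the ray r / f radians off the axis. A picture is of the moment at which its call begins. There is no depth.
A pose or a line that the arm cannot do raises arm.IKError and nothing moves.
- ticket.finish_job(): hands the job in, once; it reports no verdict.
The state is a dict: "clock": time; "qpos": joint angles; "joint_velocities": joint speeds; "joint_efforts": joint torques, N m; "eef_pos": TCP position; "tcp_rot": TCP orientation; "wrist_force": force on the tool from outside, world axes, zero at the start; "wrist_torque": the same for the moment, N m; "finger_gap": opening from 0.0 (shut) to 1.0 (fully open).
Only numpy, scipy, OpenCV 4.12 (cv2) and the standard library are available. Lean on these libraries where they do the work, as an engineer would, in place of code of your own. Each camera call takes 0.05 s, during which the arm holds its last target.

## Task

Close the spice grinder: take its lid by the red bar from the wooden board, set it into the grinder's collar with its lugs in the two open slots, push it gently down against the spring until it bottoms, turn it clockwise (seen from above) until it stops, and let the spring lift it into its locking notches. Never press hard on the grinder, leave the kettle, gourd, jar and dispenser standing where they are, and let go of the lid at the end.

Things in the scene. Friction and masses are not known exactly. Their poses are not given: they have to be found in the camera images.
- lid_center (a point): Centre of the loose grinder lid (62 mm tall, about 160 g), which stands upright on its skirt on the board; the point is on its axis, 31 mm above its underside. x along the grip bar and lugs, z up; the same after a half turn. Solid grey skirt 52 mm in diameter from 0 to 24 mm above the underside, black cover disc 76 mm in diameter from 24 to 30 mm, red grip bar from 30 to 62 mm.
- lid_grip (a point): Middle of the lid's red grip bar, 46 mm above the lid's underside. The bar is 56 mm long (lid's x), 22 mm wide (lid's y, the way to pinch it) and 32 mm high, standing on the black cover disc.
- lid_lug (a point): Centre of one of the lid's two opposite steel lugs, at its foot on +x (the other is on -x): each 10 mm wide, reaching out to 32 mm from the lid's axis, 0 to 6 mm above the underside. A red tick on the cover's edge lies over each.
- grinder: Spice grinder fixed to the worktop: round black and steel housing, 104 mm in diameter (116 mm at the foot); origin at the centre of its underside, z up. x points to a locking notch. The lid goes in from above; pressing it on the grinder with more than 40 N (all contacts added up, so also when forcing the turn against its stop) does harm.
- collar_mouth (a point): Centre of the aluminium collar's upper face at the middle grind setting, 110 mm above the grinder's underside. Bore 55 mm (1.5 mm play round the skirt). The setting in use puts the collar and all inside it up to 8 mm higher or lower than this point tells; that is not measured: find it by feel. All depths are from the true upper face.
- slot (a point): One entry slot of the collar, open at the top, 14 mm wide, 30 mm from the axis, 50 degrees counter-clockwise (from above) from the grinder's x axis; the other is opposite. In the slots, the lid's underside meets an orange sprung plate at 6 mm depth (5 N, then 0.5 N more per mm), the lugs come free below the bridge at 16 mm (10 N), and a hard floor ends it at 18 mm (11 N).
- notch (a point): One locking notch, under the collar's red line, 30 mm from the axis on the grinder's +x; the other is opposite. From the slots the lid turns 50 degrees clockwise at 16 to 18 mm depth, below a bridge 22 degrees wide; a hard stop ends the turn at 54 degrees. Let go there, the spring lifts it to 11 mm depth into the notch (7.5 N left), where it has 4 degrees of play either way.
- board: Wooden cutting board, fixed, 340 mm (x) by 360 mm (y), 20 mm thick; origin at the centre of its underside.
- kettle: Gooseneck stainless kettle, 136 mm in diameter, 140 mm tall, with spout and handle reaching 130 mm from its axis; origin at the centre of its underside. Bystander.
- gourd: Lidded ceramic gourd, mustard yellow, 88 mm in diameter, 106 mm tall; origin at the centre of its underside. Bystander.
- jar: Glass jar with clip-on lid, 80 mm in diameter, 108 mm tall; origin at the centre of its underside. Bystander.
- dispenser: Slim white plastic push dispenser, 48 mm in diameter, 172 mm tall; origin at the centre of its underside. Bystander.

How it is judged:
By the outcome, as a careful person would: the job done as asked, in the order asked, and still so for the second after the job is handed in, with the robot touching nothing.
It also fails if it takes over 61 s, if anything falls off the work surface, if the arm or the gripper's body presses on something with over 40 N, if the wrist force passes 120 N, or if a joint passes its speed limit or range.

## Working session

There is one attempt and no reset: what is moved stays moved. The work goes in short steps, each a Python script; the robot and the scene stay as the last script left them, time stands still between calls to the robot, and variables do not carry over. Pictures are saved under pics/ and viewed, and the job is handed in when it is done.

```bash
mkdir -p pics; ls
python3 - <<'E'
from cell import arm, eoat, solver, sensors, optics, ticket
import cv2
s=sensors.get_state();print(s)
for n in("scene","top","wrist"):
    f=optics.grab_frame(n);print(n,f["fx"],f["fy"],f["cx"],f["cy"],f["R"],f["t"])
    cv2.imwrite(f"pics/{n}0.png",f["pixels"][:,:,::-1])
E
```

```text
pics
{'clock': 0.0, 'qpos': array([ 87.5588398 ,  28.75536893, -24.45336041,  88.89396587,
        12.65268624,  65.21899445, -12.04911712]), 'joint_velocities': array([ 0.02106729,  0.04158182, -0.07927524, -0.09101804,  0.0521889 ,
        0.03373399, -0.05249458]), 'joint_efforts': array([ 1.38781921e-03, -5.69519126e+01, -5.81564471e+00, -2.80933052e+01,
        1.06096332e-02,  1.20701423e-02,  5.21977938e-06]), 'eef_pos': array([ 195.42661552, -619.17750741,  230.22418942]), 'tcp_rot': array([178.73239021,  89.8856083 , 106.2583809 ]), 'wrist_force': array([ 0.69942397, -0.48916381, -0.44325622]), 'wrist_torque': array([ 0.01775781, -0.0368397 ,  0.04921445]), 'finger_gap': 1.000071120124967}
scene 528.3293165283748 528.3293165283748 288.2995326100584 212.59102444447606 [[-0.77367974  0.63354199  0.0066489 ]
 [ 0.46060659  0.56963535 -0.68070341]
 [-0.43504164 -0.52358391 -0.73252895]] [ 342.64416001 -247.38243107 1489.7702809 ]
top 522.2473960502421 522.2473960502421 284.39361275886756 206.35321716107921 [[-0.01721504 -0.99972792  0.01573925]
 [-0.99275514  0.01521854 -0.11918739]
 [ 0.11891543 -0.01767704 -0.99274702]] [ 140.04466061  568.0041631  1083.61951153]
wrist 325.19226210127806 325.19226210127806 276.375317479715 208.03088326609378 [[ 0.30136348 -0.95350713 -0.00205162]
 [-0.91889097 -0.29099593  0.2663846 ]
 [-0.25459663 -0.07839337 -0.96386463]] [-648.90280724  -36.00941815  378.61230304]
```

View pics/scene0.png

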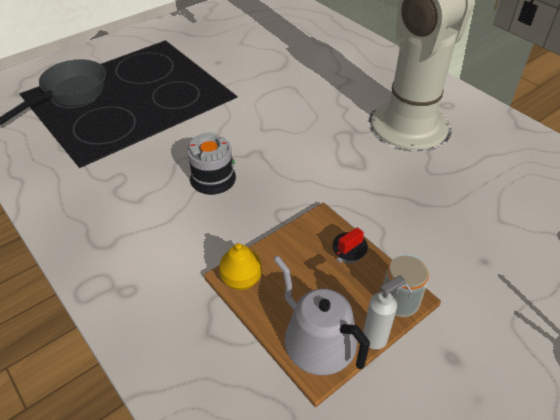

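View pics/top0.png

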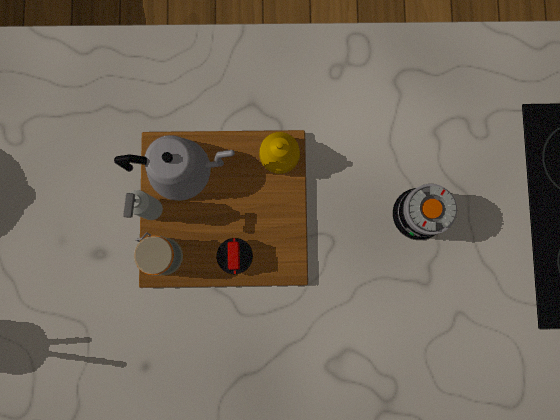

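View pics/wrist0.png

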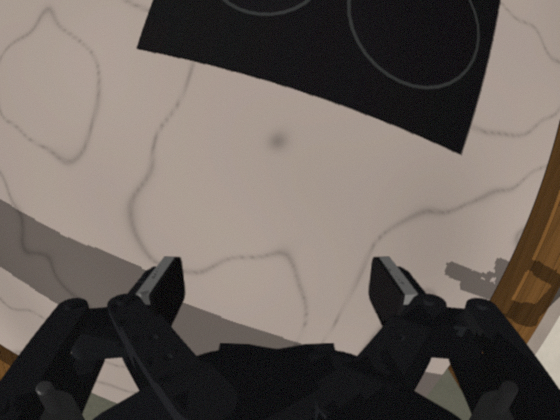

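The scene view shows the red bar at about (351,241) and the grinder at (210,155). The top view shows the bar at (233,256) and the orange plate at (432,209). The wrist view shows neither yet.

```bash
cat > h.py <<'E'
import numpy as np, cv2
from scipy.spatial.transform import Rotation as Rot
from cell import arm, eoat, solver, sensors, optics, ticket
def ray(f,u,v,fish=False):
    x=(u-f["cx"])/f["fx"];y=(v-f["cy"])/f["fy"]
    if fish:
        r=np.hypot(x,y);d=np.array([x/r*np.sin(r),y/r*np.sin(r),np.cos(r)]) if r>1e-9 else np.array([0,0,1.])
    else: d=np.array([x,y,1.])
    R=np.array(f["R"]);t=np.array(f["t"])
    return -R.T@t, R.T@d
def onz(f,u,v,z,fish=False):
    o,d=ray(f,u,v,fish);return o+d*(z-o[2])/d[2]
def proj(f,X,fish=False):
    c=np.array(f["R"])@np.array(X)+np.array(f["t"])
    if fish:
        q=np.hypot(c[0],c[1]);th=np.arctan2(q,c[2]);return f["cx"]+f["fx"]*th*c[0]/q,f["cy"]+f["fy"]*th*c[1]/q
    return f["cx"]+f["fx"]*c[0]/c[2],f["cy"]+f["fy"]*c[1]/c[2]
def cross(f1,p1,f2,p2):
    o1,d1=ray(f1,*p1);o2,d2=ray(f2,*p2)
    A=np.stack([d1,-d2],1);s=np.linalg.lstsq(A,o2-o1,rcond=None)[0]
    a=o1+s[0]*d1;b=o2+s[1]*d2;return (a+b)/2,np.linalg.norm(a-b)
def masks(f):
    h=cv2.cvtColor(f["pixels"],cv2.COLOR_RGB2HSV);H,S,V=[h[...,i].astype(int) for i in range(3)]
    red=((H<5)|(H>172))&(S>170)&(V>60)
    org=(H>=6)&(H<=14)&(S>200)&(V>150)
    return red.astype(np.uint8),org.astype(np.uint8)
def blobs(m,mn=6):
    n,l,st,c=cv2.connectedComponentsWithStats(m)
    return sorted([(int(st[i,4]),tuple(np.round(c[i],1)),tuple(int(k) for k in st[i,:4])) for i in range(1,n) if st[i,4]>=mn],reverse=True)
def down(a):  # tool x down, jaw axis (tool z) at world angle a deg
    a=np.radians(a);z=np.array([np.cos(a),np.sin(a),0]);x=np.array([0,0,-1.]);y=np.cross(z,x)
    return Rot.from_matrix(np.stack([x,y,z],1)).as_euler('xyz',degrees=True).tolist()
def save(f,n,crop=None,s=1):
    p=f["pixels"][:,:,::-1]
    if crop: x,y,w,hh=crop;p=p[y:y+hh,x:x+w]
    cv2.imwrite("pics/"+n,cv2.resize(p,None,fx=s,fy=s,interpolation=cv2.INTER_CUBIC))
E
python3 - <<'E'
from h import *
s=optics.grab_frame("scene");t=optics.grab_frame("top")
for n,f in(("s",s),("t",t)):
    r,o=masks(f);print(n,blobs(r),blobs(o))
save(t,"topg.png",(380,160,100,90),6);save(t,"topl.png",(190,215,90,80),6);save(s,"sceneg.png",(170,115,90,90),6)
q=sensors.get_state();print(Rot.from_euler('xyz',q["tcp_rot"],degrees=True).as_matrix().round(2))
E
```

```text
s [(418, (np.float64(349.8), np.float64(240.6)), (337, 228, 26, 26))] [(121, (np.float64(208.4), np.float64(146.0)), (201, 142, 16, 9))]
t [(332, (np.float64(233.0), np.float64(255.4)), (227, 238, 13, 36)), (12, (np.float64(424.0), np.float64(223.2)), (422, 221, 5, 5)), (11, (np.float64(442.5), np.float64(191.9)), (441, 190, 4, 5))] []
[[-0.    0.95  0.3 ]
 [ 0.    0.3  -0.95]
 [-1.    0.   -0.  ]]
```

```bash
ls -la pics
```

```text
total 1788
drwxr-xr-x 2 agent agent   4096 Dec  7 05:28 .
drwxr-xr-x 3 agent agent   4096 Dec  7 05:27 ..
-rw-r--r-- 1 agent agent 327565 Dec  7 05:27 scene0.png
-rw-r--r-- 1 agent agent 222281 Dec  7 05:28 sceneg.png
-rw-r--r-- 1 agent agent 360740 Dec  7 05:27 top0.png
-rw-r--r-- 1 agent agent 300984 Dec  7 05:28 topg.png
-rw-r--r-- 1 agent agent 246614 Dec  7 05:28 topl.png
-rw-r--r-- 1 agent agent 351998 Dec  7 05:27 wrist0.png
```

View pics/topg.png

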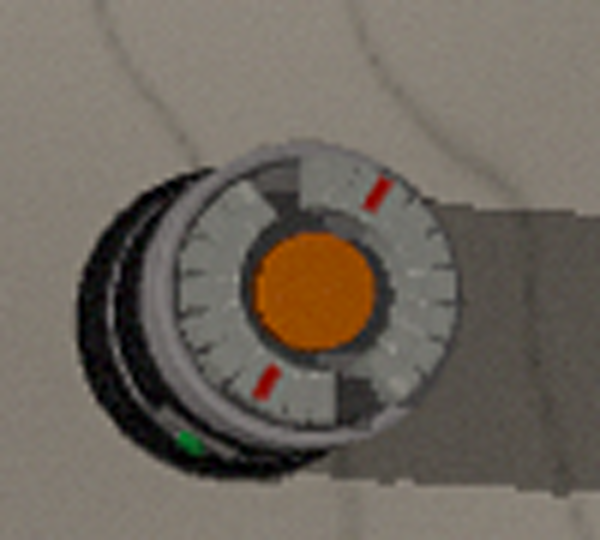

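View pics/topl.png

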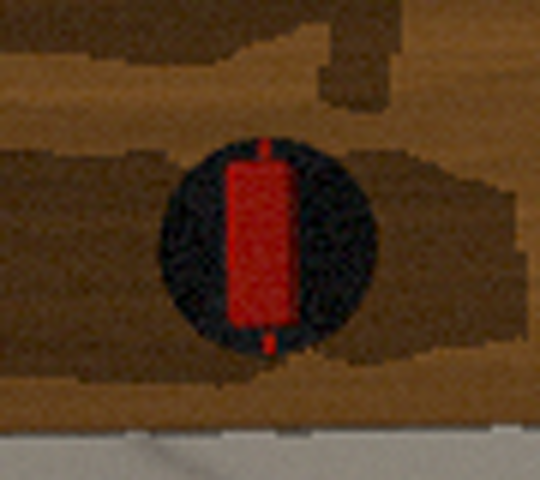

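Run:
```python
from h import *
s=optics.grab_frame("scene");t=optics.grab_frame("top")
print("bar top?",cross(s,(350,239),t,(233,255.4)),onz(t,233,255.4,80))
print("lid plane",onz(t,233,240,82),onz(t,233,272,82))
for z in(102,110,118): print("red lines",z,onz(t,424,223.2,z),onz(t,442.5,191.9,z))
print(onz(t,432,209,104),onz(s,208.4,146,104))
```

```text
bar top? (array([467.68156146, 236.90973716,  69.49293975]), np.float64(3.134876920297601)) [466.33418739 237.20676893  80.        ]
lid plane [497.32872482 236.87248345  82.        ] [433.05351998 237.22629697  82.        ]
red lines 102 [ 523.61635513 -147.34806418  102.        ] [ 586.44319624 -188.01704554  102.        ]
red lines 110 [ 522.95299122 -145.05514721  110.        ] [ 585.29620239 -185.41106592  110.        ]
red lines 118 [ 522.28962731 -142.76223024  118.        ] [ 584.14920854 -182.80508631  118.        ]
[ 551.78976095 -164.31862849  104.        ] [ 553.00066674 -167.55358227  104.        ]
```

The top crop shows the collar's red lines at (424,223) and (442.5,192), and the slots at about (427,192) and (439.5,226.5). The slots' line lies at about 17° in the world, which agrees with the -33° notch axis plus 50°. The lid's bar lies about along world x at (467,237), with ticks at (234.2,239.7) and (234.7,272.2). Next I'll look from the wrist over the grinder.

Run:
```python
from h import *
for p,a in(((554,-165,300),-73),((554,-165,150),-127),((467,237,80),-90),((554,-165,150),-73)):
    print(p,a,solver.solve_ik(list(p),down(a)))
arm.move_ptp([500,-165,320],down(-73))
f=optics.grab_frame("wrist");save(f,"w1.png")
print(sensors.get_state()["clock"],sensors.get_state()["eef_pos"]);print(blobs(masks(f)[0]),blobs(masks(f)[1]))
print(ray(f,f["cx"],f["cy"]+.01,True))
```

```text
(554, -165, 300) -73 [ 51.30938409  22.47316716 -48.58961283  94.299304    17.62269794
  71.25232845 -73.85596067]
(554, -165, 150) -127 [  35.53908398   27.38296082  -27.76279272  103.50383498   15.58003995
   52.90889077 -126.0590145 ]
(467, 237, 80) -90 [   3.20375195   32.43867472  -41.42861451  113.09906739   29.8485885
   45.48927357 -145.38917429]
(554, -165, 150) -73 [ 46.54217556  31.24424934 -42.9341197  103.14123795  25.33530433
  55.65436951 -79.91298273]
2.4 [ 499.65227844 -166.4151456   319.665942  ]
[(756, (np.float64(17.5), np.float64(127.4)), (6, 109, 24, 41)), (35, (np.float64(262.1), np.float64(156.5)), (258, 153, 9, 8)), (34, (np.float64(314.9), np.float64(112.4)), (311, 109, 9, 8)), (13, (np.float64(26.8), np.float64(105.8)), (26, 104, 3, 5))] [(983, (np.float64(287.9), np.float64(133.9)), (271, 117, 35, 35))]
(array([ 563.29022133, -147.22067088,  462.50608558]), array([-0.25552514, -0.07722453, -0.96371327]))<sys>:0: UserWarning: Gimbal lock detected. Setting third angle to zero since it is not possible to uniquely determine all angles.
```

View pics/w1.png

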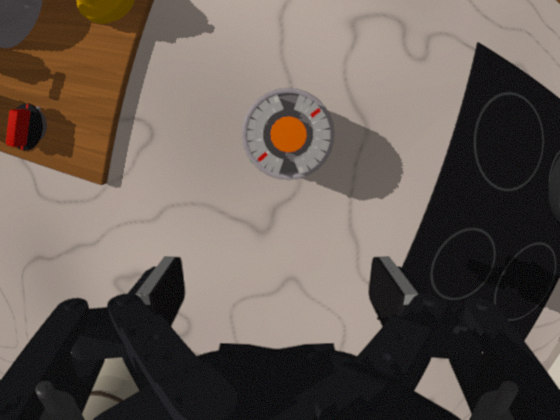

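The wrist view shows the grinder's red lines at (262.1,156.5) and (314.9,112.4), and the orange plate at (287.9,133.9).

```bash
python3 - <<'E' 2>/dev/null
from h import *
f=optics.grab_frame("wrist")
for z in(102,110,118):
    a=onz(f,262.1,156.5,z,True);b=onz(f,314.9,112.4,z,True);d=b-a
    print(z,a,b,(a+b)/2,np.linalg.norm(d),np.degrees(np.arctan2(d[1],d[0])),onz(f,287.9,133.9,z-6,True))
t=optics.grab_frame("top");a=onz(t,424,223.2,110);b=onz(t,442.5,191.9,110);d=b-a;print(np.linalg.norm(d),np.degrees(np.arctan2(d[1],d[0])))
print("move over lid")
for p,a in(((467,237,150),90),((467,237,80),90),((554,-165,150),107),((554,-165,150),53)):
    print(p,a,solver.solve_ik(list(p),down(a)))
arm.move_ptp([420,237,300],down(90))
f=optics.grab_frame("wrist");save(f,"w2.png");s=sensors.get_state()
print(s["clock"],s["eef_pos"],s["qpos"]);print(blobs(masks(f)[0]))
E
```

```text
102 [ 519.98311143 -143.58985591  102.        ] [ 584.24961158 -184.8671594   102.        ] [ 552.1163615  -164.22850765  102.        ] 76.38061812915493 -32.711958127852874 [ 552.21640313 -163.86028026   96.        ]
110 [ 520.94428163 -143.67025084  110.        ] [ 583.7845784  -184.03152764  110.        ] [ 552.36443002 -163.85088924  110.        ] 74.68557802030013 -32.71195812785286 [ 552.4582266  -163.49688196  104.        ]
118 [ 521.90545182 -143.75064577  118.        ] [ 583.31954523 -183.19589588  118.        ] [ 552.61249853 -163.47327082  118.        ] 72.99053791144534 -32.711958127852874 [ 552.70005007 -163.13348366  112.        ]
74.26490526515236 -32.915732205757095
move over lid
(467, 237, 150) 90 [ 21.48877045  38.13033438 -68.48503893 110.29643492  41.06821304
  60.97156471  25.18655362]
(467, 237, 80) 90 [ 19.20561313  45.70670981 -66.06049978 112.6672327   50.85740346
  57.51159709  18.22958974]
(554, -165, 150) 107 [ 65.58444502  54.47815954 -80.45194239 102.61873657  56.19117544
  75.00865839  77.61014867]
(554, -165, 150) 53 [ 59.35522069  41.19685729 -63.98186364 102.77138354  41.45975255
  63.37752926  33.72892936]
4.1083 [420.7459137  235.9900848  299.84543947] [ 34.44963803  24.88822548 -83.63047144 106.357279    26.01709832
  72.55117011  32.94678231]
[(1010, (np.float64(278.5), np.float64(214.4)), (268, 183, 21, 58)), (6, (np.float64(15.7), np.float64(260.8)), (15, 259, 2, 4))]
```

View pics/w2.png

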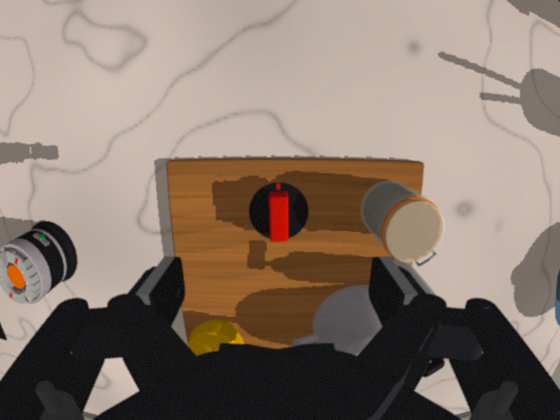

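The wrist view shows the bar from (268,183) to (289,241), centred at about (278.5,214), on the black disc at about (279,211). I'll zoom in for its axis.

```bash
python3 - <<'E' 2>/dev/null
from h import *
f=optics.grab_frame("wrist");save(f,"w3.png",(240,170,80,80),7)
print(sensors.get_state()["eef_pos"])
m,_=masks(f);ys,xs=np.nonzero(m)
for y in range(182,243,3):
    x=np.nonzero(m[y,250:310])[0]
    if len(x):print(y,x[0]+250,x[-1]+250)
g=f["pixels"].max(2);k=((g<28)|(m>0)).astype(np.uint8);k[:, :245]=0;k[:,312:]=0;k[:175]=0;k[243:]=0
c=max(cv2.findContours(k,0,1)[0],key=cv2.contourArea);print(cv2.fitEllipse(c))
E
```

```text
[420.73243013 236.04835085 299.86708686]
185 276 280
188 276 280
191 271 286
194 269 287
197 269 288
200 269 288
203 269 288
206 269 288
209 269 288
212 269 288
215 269 288
218 269 288
221 269 288
224 269 288
227 270 288
230 270 289
233 270 289
236 270 288
239 271 286
((278.1834716796875, 212.13253784179688), (52.15559005737305, 56.884010314941406), 95.84870910644531)
```

View pics/w3.png

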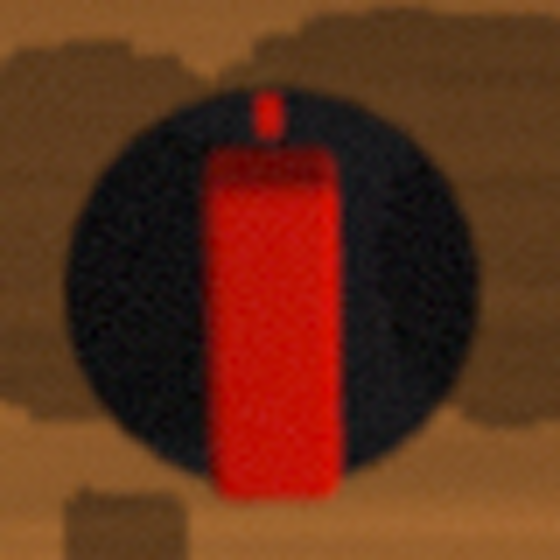

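```bash
python3 - <<'E' 2>/dev/null
from h import *
f=optics.grab_frame("wrist")
a=onz(f,278.5,196.5,82,True);b=onz(f,279.6,240.8,82,True);d=b-a
print(a,b,(a+b)/2,np.linalg.norm(d),np.degrees(np.arctan2(d[1],d[0])))
for z in(50,):
  print("disc",onz(f,278.7,212,z,True), "w",onz(f,249.5,212,z,True),onz(f,308.5,212,z,True))
  print("tick",onz(f,278.4,186.5,z,True))
t=optics.grab_frame("top");a=onz(t,234.2,239.7,50);b=onz(t,234.7,272.2,50);d=b-a
print("top ticks",a,b,(a+b)/2,np.linalg.norm(d),np.degrees(np.arctan2(-d[1],-d[0])))
print("topbar",onz(t,190+259.5/6,215+243/6,82))
E
```

```text
[438.24338449 238.09480653  82.        ] [492.23738924 239.35731893  82.        ] [465.24038686 238.72606273  82.        ] 54.008763050589536 1.3394719188215372
disc [465.85944432 238.51291155  50.        ] w [465.77510341 201.73667628  50.        ] [465.97452452 276.09625933  50.        ]
tick [433.17471648 238.17306508  50.        ]
top ticks [499.72244874 236.978946    50.        ] [432.44929664 236.33393797  50.        ] [466.08587269 236.65644198  50.        ] 67.2762441641407 0.5493291829048641
topbar [466.0703618  236.54099958  82.        ]
```

```bash
python3 - <<'E' 2>/dev/null
from h import *
P=np.array([466,237.7]);o=down(91)
arm.move_ptp([*P,140],o)
s=sensors.get_state();e=s["eef_pos"];print(s["clock"],e)
P2=P+(P-e[:2])
print(arm.line_to([*P2,53.5],o,feed=70,guard=12))
s=sensors.get_state();print(s["clock"],s["eef_pos"],s["wrist_force"])
eoat.gripper_close()
s=sensors.get_state();print(s["clock"],s["eef_pos"],s["wrist_force"],s["finger_gap"])
f=optics.grab_frame("wrist");save(f,"w4.png")
E
```

```text
4.9667 [466.12826326 238.63997741 140.96705499]
False
6.35 [466.16701379 236.97869928  53.91370548] [ 0.26252658 -0.29943346 -0.28463298]
6.95 [466.16373265 237.00156971  53.77415498] [-0.19981556  0.55960956  2.50262091] 0.24427841543840675
```

View pics/w4.png

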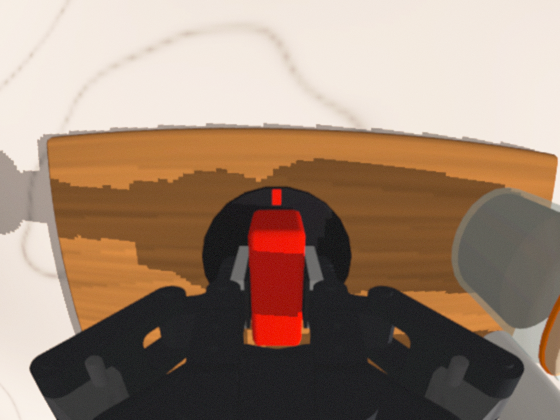

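The bar is pinched between the pads, with the tick at (277,197) and the disc's near edge at about (277,187). I'll measure its offset in the hand, then lift it.

```bash
python3 - <<'E' 2>/dev/null
from h import *
f=optics.grab_frame("wrist");m,_=masks(f)
ys,xs=np.nonzero(m[180:208,260:295]);print(ys.min()+180,ys.max()+180,xs.mean()+260)
e=sensors.get_state();print(e["eef_pos"],Rot.from_euler('xyz',e["tcp_rot"],degrees=True).as_matrix()[:,2])
for y in(186,189,191): print(y,onz(f,277,y,50,True))
# disc left/right edges at row of max width
g=f["pixels"].max(2)
for y in(240,250,255): 
    r=g[y,190:370]; d=np.nonzero(r<35)[0]; print(y,d[0]+190,d[-1]+190,onz(f,d[0]+190,y,50,True),onz(f,d[-1]+190,y,50,True))
arm.line_to([e["eef_pos"][0],e["eef_pos"][1],62],feed=40)
s=sensors.get_state();print(s["wrist_force"],s["wrist_torque"])
arm.line_to([e["eef_pos"][0],e["eef_pos"][1],280],feed=200)
s=sensors.get_state();print(s["clock"],s["eef_pos"],s["finger_gap"],s["wrist_force"],s["wrist_torque"])
f=optics.grab_frame("wrist");save(f,"w5.png")
E
```

```text
188 205 276.42424242424244
[466.15745605 237.01118504  53.78788629] [-1.75088260e-02  9.99846655e-01  3.29310439e-04]
186 [427.86976676 236.38586611  50.        ]
189 [429.28084189 236.41158669  50.        ]
191 [430.22464305 236.42879906  50.        ]
240 205 347 [455.25551989 201.58441683  50.        ] [454.02394773 271.19312652  50.        ]
250 204 349 [460.61319331 200.76397853  50.        ] [459.35007795 272.71282649  50.        ]
255 203 350 [463.35753417 200.07846019  50.        ] [462.06961588 273.496917    50.        ]
[-0.2338879  -0.37508031 -1.38175981] [ 0.03793855  0.0084451  -0.00412409]
8.6583 [465.56745538 236.37713178 278.84402807] 0.24691619268066617 [ 1.17222816  0.40565462 -1.36558061] [ 0.00659307 -0.0313582   0.00252302]
```

View pics/w5.png

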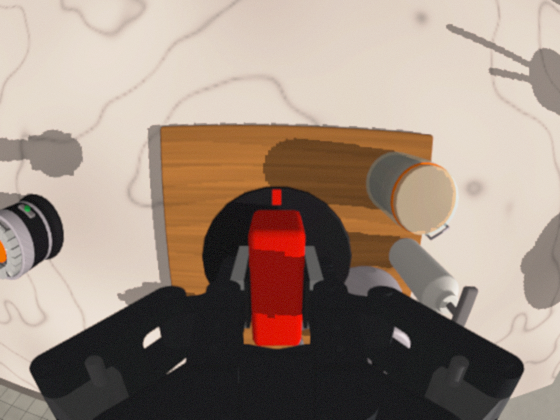

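The lid hangs as it stood, with the disc's near edge still at row 187, so it has not slipped. Its centre is within about 0.5 mm of the TCP, and the underside is 33.8 mm below it.

```bash
python3 - <<'E' 2>/dev/null
from h import *
arm.move_ptp([625,-142,260],down(107.2))
f=optics.grab_frame("wrist");save(f,"w6.png");s=sensors.get_state()
print(s["clock"],s["eef_pos"],s["qpos"]);print(blobs(masks(f)[0]),blobs(masks(f)[1]))
E
```

```text
10.2833 [ 625.09980281 -139.54205117  260.49976814] [ 53.84241255  42.05728035 -69.68406803  87.63426287  39.8767938
  78.31769493  88.16492533]
[(6998, (np.float64(276.5), np.float64(275.6)), (248, 210, 58, 136)), (159, (np.float64(276.4), np.float64(196.4)), (271, 189, 11, 16)), (51, (np.float64(307.1), np.float64(85.1)), (302, 81, 11, 10)), (50, (np.float64(242.7), np.float64(138.2)), (238, 134, 11, 10))] [(1201, (np.float64(274.1), np.float64(112.9)), (253, 91, 44, 43))]
```

View pics/w6.png

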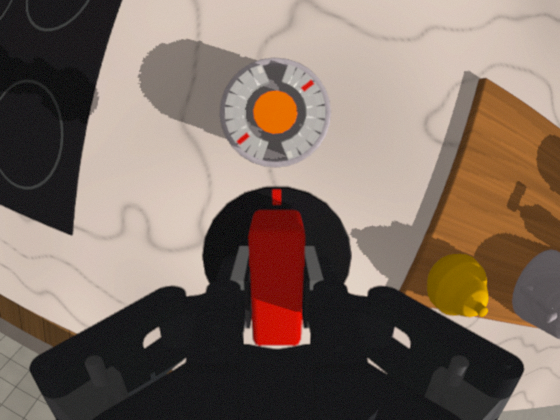

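```bash
python3 - <<'E' 2>/dev/null
from h import *
f=optics.grab_frame("wrist");s=sensors.get_state();print(s["eef_pos"])
r,o=masks(f);br=[b for b in blobs(r) if b[1][1]<170];p,q=br[0][1],br[1][1];oo=blobs(o)[0][1];print(p,q,oo)
for z in(102,110,118):
    a=onz(f,*q,z,True);b=onz(f,*p,z,True);d=b-a
    print(z,(a+b)/2,np.linalg.norm(d),np.degrees(np.arctan2(d[1],d[0])),onz(f,*oo,z-6,True))
# lid disc in this view: z of disc top = tcp z -33.8+30
zt=s["eef_pos"][2]-3.8
for y in(187,):print(onz(f,276.6,y,zt,True)-s["eef_pos"])
print(Rot.from_euler('xyz',s["tcp_rot"],degrees=True).as_matrix()[:,[0,2]])
E
```

```text
[ 625.130908   -139.71684573  260.55691529]
(np.float64(242.6), np.float64(138.2)) (np.float64(307.0), np.float64(85.0)) (np.float64(274.2), np.float64(113.1))
102 [ 552.2665215  -163.93885586  102.        ] 77.14950892641068 -32.65235190380811 [ 553.9049692  -163.83830191   96.        ]
110 [ 552.46993307 -163.83547506  110.        ] 75.10081540072365 -32.65235190380815 [ 554.06174958 -163.73955791  104.        ]
118 [ 552.67334463 -163.73209427  118.        ] 73.05212187503669 -32.65235190380814 [ 554.21852996 -163.6408139   112.        ]
[-36.2173328  -11.03028519  -3.8       ]
[[ 6.62157854e-04 -2.98833167e-01]
 [ 2.22555771e-04  9.54305370e-01]
 [-9.99999756e-01  1.45114423e-05]]
```

The lines' centre is at (552.5,-163.8) and the notch axis at -32.65°, the same as in the first wrist view (552.4,-163.9). The slots' line is therefore at 17.35°. The arm settles up to 2 mm off command, so I'll correct for that before going down.

```bash
cat >> h.py <<'E'
def jaw():
    s=sensors.get_state();z=Rot.from_euler('xyz',s["tcp_rot"],degrees=True).as_matrix()[:,2];return np.degrees(np.arctan2(z[1],z[0]))
def st(tag=""):
    s=sensors.get_state();print(tag,round(s["clock"],2),s["eef_pos"].round(2),round(jaw(),2),"F",s["wrist_force"].round(2),"T",s["wrist_torque"].round(3),round(s["finger_gap"],3));return s
E
python3 - <<'E' 2>/dev/null
from h import *
T=np.array([552.5,-164.1,180]);A=107.35
arm.move_ptp(T.tolist(),down(A));c=T.copy();ca=A
arm.dwell(.2)
for i in range(3):
    s=st();c+=0.9*(T-s["eef_pos"]);ca+=0.9*(A-jaw())
    arm.line_to(c.tolist(),down(ca),feed=30);arm.dwell(.2)
st();print(c,ca)
f=optics.grab_frame("scene");save(f,"s7.png",(150,60,130,130),4.5)
E
```

```text
11.05 [ 554.13 -163.21  181.32] 107.42 F [ 0.15 -0.41 -2.24] T [0.048 0.021 0.022] 0.247
 11.5 [ 551.14 -164.85  178.85] 107.29 F [ 0.3   0.7  -2.12] T [ 0.02   0.021 -0.048] 0.247
 11.95 [ 552.23 -164.25  179.81] 107.35 F [-0.16 -0.5  -1.75] T [-0.005  0.001  0.019] 0.244
 12.4 [ 552.48 -164.11  180.01] 107.35 F [ 0.07  0.41 -1.99] T [ 0.021 -0.038  0.034] 0.248
[ 552.50783334 -164.08633068  180.02121908] 107.34808115773426
```

View pics/s7.png

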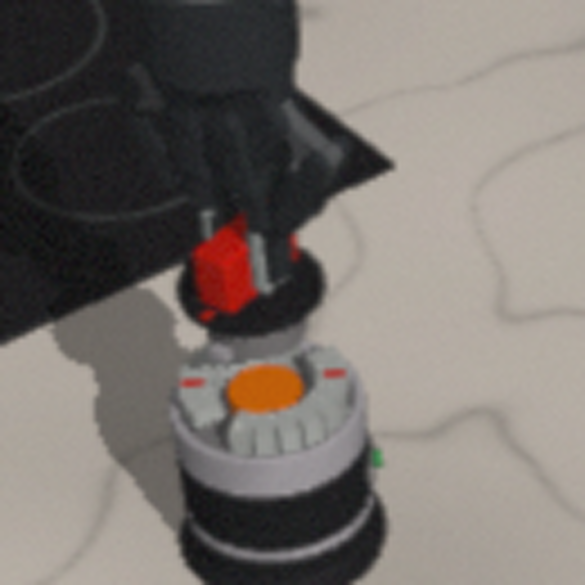

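The lid hangs level over the collar, with its lug over the left slot. Now a guarded descent.

```bash
python3 - <<'E' 2>/dev/null
from h import *
o=down(107.35);X=[552.5,-164.1]
print(arm.line_to(X+[157],o,feed=40,guard=6));arm.dwell(.15);st()
print(arm.line_to(X+[128],o,feed=14,guard=3.5));st()
arm.dwell(.2);st()
f=optics.grab_frame("scene");save(f,"s8.png",(150,60,130,130),4.5)
E
```

```text
False
 13.32 [ 552.75 -164.06  157.31] 107.35 F [-0.11  0.2  -2.98] T [-0.002 -0.041  0.039] 0.247
True
 14.56 [ 552.43 -164.09  139.57] 107.34 F [ 0.63 -1.38  2.76] T [-0.096 -0.153  0.002] 0.243
 14.76 [ 552.39 -164.13  139.47] 107.34 F [1.31 0.31 3.99] T [-0.028 -0.424  0.019] 0.249
```

View pics/s8.png

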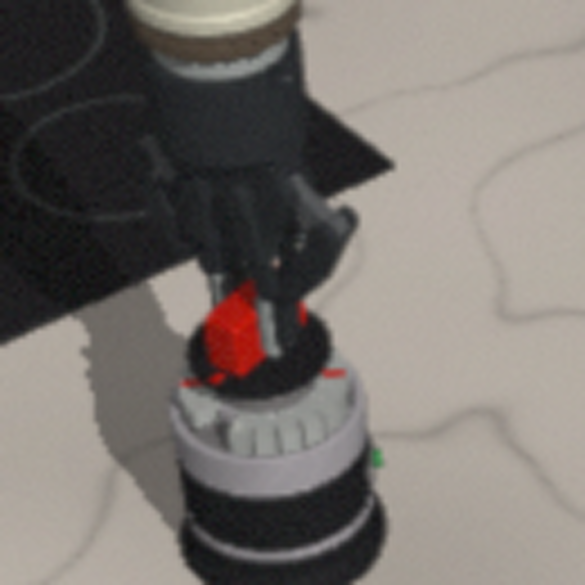

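```bash
python3 - <<'E' 2>/dev/null
from h import *
s=optics.grab_frame("scene");t=optics.grab_frame("top")
print(cross(s,(192.9,145.1),t,(442.5,191.9)),cross(s,(224.4,142.9),t,(424,223.2)))
m,_=masks(s);print(blobs(m))
# lid bar check for same-view calibration: top
m,_=masks(t);print(blobs(m))
for d in (1,2):
    arm.line_to([552.5,-164.1,139.4-d],down(107.35),feed=8,guard=9);arm.dwell(.3);st(d)
E
```

```text
(array([ 584.75568943, -184.41567218,  112.51927067]), np.float64(0.47594099034536896)) (array([ 522.49965862, -144.00143058,  112.94833353]), np.float64(0.5716842555650685))
[(200, (np.float64(201.5), np.float64(134.2)), (195, 122, 14, 23))]
[(92, (np.float64(433.2), np.float64(194.5)), (428, 189, 13, 13)), (85, (np.float64(441.6), np.float64(217.5)), (435, 214, 16, 11)), (10, (np.float64(423.7), np.float64(223.6)), (422, 222, 4, 4))]
1 15.5 [ 552.37 -164.1   138.36] 107.35 F [ 0.85 -0.29  3.71] T [-0.045 -0.237 -0.014] 0.246
2 16.07 [ 552.42 -164.08  137.38] 107.35 F [0.38 0.26 3.89] T [-0.023 -0.074 -0.009] 0.245
```

Two millimetres more raised no force (net about 5.9 N), so the lid is in the slots and on the sprung plate. The collar face is at about 111.8, and triangulation gives 112.7. I'll push on to the floor, expected at TCP z of about 127.5.

```bash
python3 - <<'E' 2>/dev/null
from h import *
o=down(107.35)
for z in(134,131,129,128):
    g=arm.line_to([552.5,-164.1,z],o,feed=8,guard=10);arm.dwell(.25);s=st(f"{z} {g}")
    if g: break
z=128
while not g and z>124 and s["wrist_force"][2]<13:
    z-=.5;g=arm.line_to([552.5,-164.1,z],o,feed=5,guard=8);arm.dwell(.25);s=st(f"{z} {g}")
E
```

```text
134 False 16.9 [ 552.45 -164.1   134.09] 107.35 F [-1.19 -0.42  5.87] T [-0.01   0.11  -0.006] 0.245
131 False 17.68 [ 552.47 -164.08  131.29] 107.35 F [-1.19 -0.42  8.07] T [-0.014  0.179 -0.015] 0.245
129 False 18.32 [ 552.49 -164.08  129.38] 107.35 F [-0.46  0.84  8.42] T [ 0.     0.331 -0.045] 0.243
128 False 18.85 [ 552.48 -164.09  128.64] 107.35 F [-3.1  -0.19 10.5 ] T [-0.033  0.5    0.031] 0.249
127.5 False 19.35 [ 552.49 -164.07  128.62] 107.35 F [-3.36 -0.63 14.3 ] T [-0.03   0.818  0.028] 0.246
```

It has bottomed at TCP z = 128.6, which puts the collar face at 112.8, with about 16 N on it. I'll ease off to mid-window (16 to 18 mm) and turn clockwise in small steps, watching the torque.

```bash
python3 - <<'E' 2>/dev/null
from h import *
X=[552.5,-164.1]
arm.line_to(X+[129.2],down(107.35),feed=8);arm.dwell(.25);s=st("eased")
for d in (3,7,11,16,21,26,31,36):
    arm.line_to(X+[129.2],down(107.35-d),feed=10);s=st(d)
    if abs(s["wrist_torque"][2])>.35 or np.hypot(*s["wrist_force"][:2])>9 or s["wrist_force"][2]>16: print("stop");break
E
```

```text
eased 19.97 [ 552.48 -164.1   129.59] 107.35 F [-2.12  0.26  8.53] T [-0.034  0.258 -0.005] 0.25
3 20.22 [ 552.59 -164.02  129.69] 104.33 F [-0.46  0.65  8.29] T [ 0.009  0.227 -0.063] 0.245
7 20.47 [ 552.72 -163.94  129.73] 100.33 F [-1.3   0.58  7.73] T [ 0.054  0.148 -0.034] 0.244
11 20.72 [ 552.78 -163.93  129.76] 96.33 F [-0.47  0.2   7.96] T [ 0.018  0.175 -0.076] 0.249
16 20.97 [ 552.82 -163.88  129.77] 91.33 F [-0.73  0.07  8.11] T [ 0.098  0.119 -0.091] 0.246
21 21.22 [ 552.88 -163.85  129.8 ] 86.33 F [-0.63  0.98  8.47] T [ 0.076  0.04  -0.067] 0.254
26 21.47 [ 552.92 -163.82  129.81] 81.33 F [-0.34 -0.24  7.6 ] T [ 0.133  0.052 -0.071] 0.247
31 21.72 [ 552.93 -163.84  129.82] 76.33 F [-0.54 -0.28  8.72] T [ 0.104  0.085 -0.093] 0.244
36 21.97 [ 552.99 -163.88  129.83] 71.32 F [-0.77  0.4   7.36] T [ 0.094  0.084 -0.122] 0.247
```

```bash
python3 - <<'E' 2>/dev/null
from h import *
X=[552.5,-164.1]
for d in (40,44,47,49,50,51,52,53,54,55,56,57,58):
    arm.line_to(X+[129.1],down(107.35-d),feed=10);arm.dwell(.1);s=st(d)
    if abs(s["wrist_torque"][2])>.3 or np.hypot(*s["wrist_force"][:2])>9 or s["wrist_force"][2]>16: print("stop");break
f=optics.grab_frame("wrist");save(f,"w9.png");f=optics.grab_frame("top");save(f,"t9.png",(380,150,110,100),6)
E
```

```text
40 22.32 [ 552.98 -163.88  129.69] 67.34 F [-0.49  0.17  7.76] T [0.116 0.073 0.034] 0.246
44 22.67 [ 552.99 -163.91  129.71] 63.34 F [-0.3   0.81  7.6 ] T [ 0.064  0.063 -0.062] 0.245
47 23.02 [ 553.   -163.89  129.7 ] 60.35 F [0.38 0.42 8.72] T [ 0.14   0.084 -0.075] 0.246
49 23.37 [ 553.03 -163.93  129.72] 58.35 F [-0.05  0.72  8.61] T [ 0.07   0.067 -0.142] 0.245
50 23.72 [ 553.02 -163.92  129.69] 57.36 F [0.07 0.74 7.75] T [ 0.115  0.019 -0.014] 0.244
51 24.07 [ 553.12 -163.84  129.72] 56.37 F [ 0.27 -0.05  7.46] T [0.088 0.025 0.058] 0.244
52 24.42 [ 553.3  -163.6   129.73] 55.39 F [0.79 1.04 7.51] T [ 0.174 -0.12   0.149] 0.246
53 24.77 [ 553.42 -163.51  129.73] 54.44 F [1.09 0.07 7.7 ] T [ 0.164 -0.149  0.402] 0.246
stop
```

View pics/w9.png

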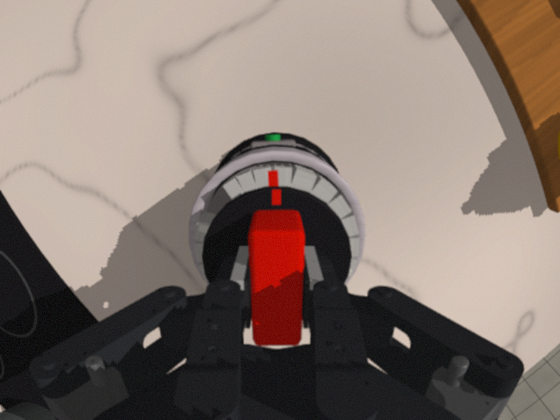

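The lid's tick at (277,196) lies under the collar's red line at (273,179), and the stop was felt at 53° (0.4 N m, about 13 N at the lugs). I'll relax the twist and let the spring lift it.

```bash
python3 - <<'E' 2>/dev/null
from h import *
X=[552.6,-164.0];o=down(107.35-51)
arm.line_to(X+[129.3],o,feed=10);arm.dwell(.15);st("relaxed")
for z in(131.5,133.5,135,136,137):
    g=arm.line_to(X+[z],o,feed=10,guard=12);arm.dwell(.2);s=st(f"{z} {g}")
    if s["wrist_force"][2]<-5: break
E
```

```text
relaxed 25.27 [ 553.37 -163.53  129.96] 56.38 F [ 0.6  -0.08  7.4 ] T [ 0.129 -0.09   0.074] 0.249
131.5 False 25.83 [ 553.36 -163.56  132.07] 56.38 F [0.8  0.4  6.95] T [ 0.117 -0.144  0.081] 0.245
133.5 False 26.38 [ 553.35 -163.59  133.93] 56.38 F [0.89 1.66 4.93] T [ 0.208 -0.178  0.041] 0.247
135 False 26.88 [ 553.34 -163.57  135.34] 56.38 F [0.05 0.44 5.04] T [ 0.121 -0.253  0.05 ] 0.247
136 False 27.33 [ 553.26 -163.61  135.76] 56.37 F [ 4.96  0.89 -2.25] T [ 0.304 -1.217  0.034] 0.246
137 False 27.78 [ 553.16 -163.65  135.82] 56.36 F [ 7.34  0.53 -9.55] T [ 0.205 -1.843  0.008] 0.246
```

It caught at TCP z = 135.8 (about 11 mm depth) and resists pulling, so it sits in the notches. I'll relieve the pull, release and retreat.

```bash
python3 - <<'E' 2>/dev/null
from h import *
arm.line_to([553.1,-163.7,135.5],down(107.35-51),feed=10);arm.dwell(.3);st("relieved")
eoat.release();arm.dwell(.2);st("open")
f=optics.grab_frame("wrist");save(f,"w10.png")
arm.line_to([553.1,-163.7,260],down(107.35-51),feed=80,guard=8);st("up")
arm.move_ptp([450,-250,300],down(56));st()
for n in("top","scene"):
    f=optics.grab_frame(n);save(f,n+"10.png");print(blobs(masks(f)[0]))
    save(f,n+"10z.png",(380,160,100,90) if n=="top" else (150,100,120,100),6)
E
```

```text
relieved 28.39 [ 553.25 -163.58  135.65] 56.35 F [3.51 1.37 2.39] T [ 0.279 -0.641  0.027] 0.248
open 29.23 [ 553.11 -163.66  135.51] 56.35 F [ 0.02 -0.13  0.78] T [-0.017 -0.002  0.037] 1.002
up 30.99 [ 552.81 -163.67  259.49] 56.36 F [-0.62 -0.06  0.28] T [-0.015 -0.023 -0.046] 0.999
 31.61 [ 449.74 -250.43  300.01] 55.91 F [ 0.73 -0.13 -0.65] T [ 0.009 -0.054 -0.004] 1.002
[(453, (np.float64(438.2), np.float64(205.7)), (422, 190, 31, 36))]
[(373, (np.float64(206.0), np.float64(132.7)), (192, 125, 28, 16))]
```

View pics/top10z.png

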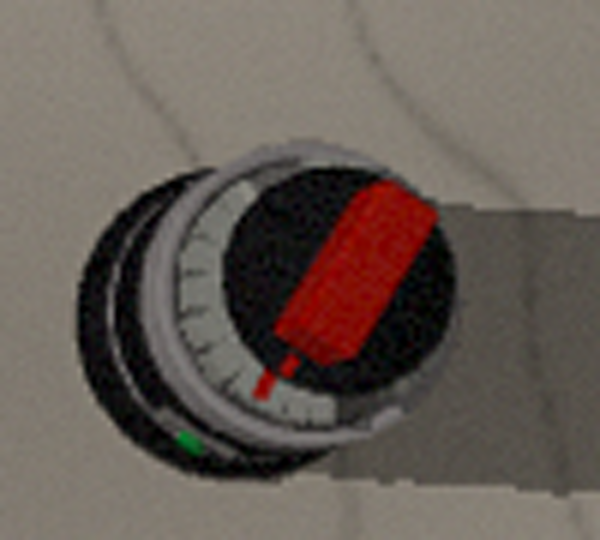

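View pics/scene10.png

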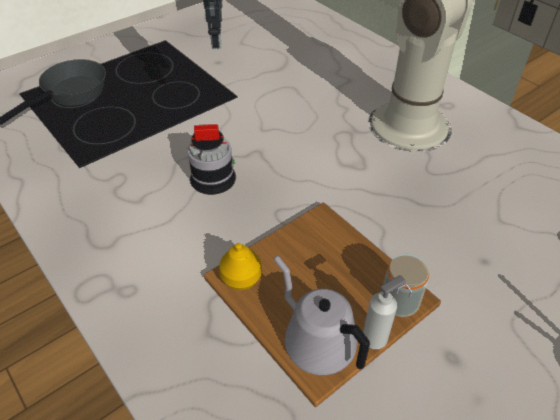

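View pics/top10.png

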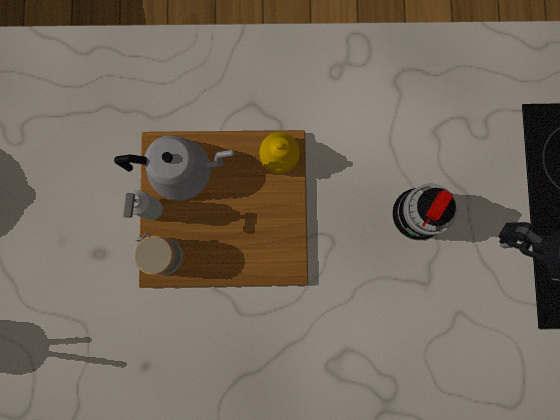

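The lid sits level with its tick in line with the red collar mark, at crop (290,364) and (265,386). The kettle, gourd, jar and dispenser are where they were. I'll hand it in.

```bash
python3 - <<'E' 2>/dev/null
from h import *
print(ticket.finish_job());
E
```

```text
the job is handed in; nothing more can be done
None
```

The spice grinder is closed and the job is handed in, with about 32 s on the robot's clock. The lid was gripped by its red bar and lowered into the two slots. I then pushed it to the floor, turned it clockwise to the stop, let the spring lift it, and released it.

**Forces:** The most I read on the grinder was about 16 N at the floor. At the stop, 0.4 N m of twist is roughly 13 N at the lugs, plus the spring's 10 N. These are readings taken between short moves, not a continuous record.

**Depth:** The collar face is at about 112.8 mm by feel. Triangulating the red lines gave 112.7 mm.

**Lock check:** After the lift, the lid caught at about 11 mm depth and held against a pull of about 10 N.

**Last pictures:** The lid sits level with its tick on the collar's red line. The kettle, gourd, jar and dispenser are where they were, and the gripper is open and clear.

**Disagreements:**
- The stop came at 53° commanded rather than 54°, which is within the measurement error.
- The top and wrist cameras differed by 1 to 2 mm on the grinder and lid positions. I used the wrist camera for the grinder.

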